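# Fit the rotor on the centrifuge's splined drive spindle

## Task

Pick up the centrifuge rotor by its grip bar and fit it on the drive spindle in the open centrifuge: turn it until its master slot finds the spindle's wide master spline, and let it down fully home on its seat, level, and let go. Feel for the spline with a light hand, never force the rotor down, and leave the tube rack, the bottle and the rotor's lid alone.

Things in the scene. Friction and masses are not known exactly. Their poses are not given: they have to be found in the camera images.
- rotor: Loose aluminium fixed-angle centrifuge rotor, 120 mm across, about 0.55 kg, a ring of 12 dark tube holes on its sloping top. Origin: centre of its underside, z up; it starts upright on the bench. Body 56 mm high, grip bar on top up to 97 mm.
- rotor_grip (a point): Centre of the rotor's black upright grip bar, 76 mm above the rotor's underside, with the rotor's axes. The bar is 18 mm thick (along the rotor's x), 56 mm long (along y) and runs from 55 to 97 mm above the underside: pinch its two long flat faces, fingers closing along x.
- master_slot (a point): Middle of the master slot at the rotor's underside, on the rotor's own -x side, 18 mm from its axis, right under the raised index tab (24 x 8 mm) that juts 10 mm out past the rotor's rim. The bore under the rotor is 28 mm across and 38 mm deep, with four slots at 90 degrees: the master slot 13 mm wide, the other three 7 mm.
- centrifuge: Fixed benchtop centrifuge, white box 290 (x) x 270 (y) x 150 mm high, control panel on its front (-x) face, a round bowl 220 mm across in its top, bowl floor 65 mm above the bench, drive spindle in the bowl's centre. Its lid stands open on its -y side, leaning outward, up to 340 mm above the bench. Origin: under its centre, on the bench.
- seat (a point): Centre of the seat: the top of the spindle's 58 mm wide shoulder, 77 mm above the bench, with the centrifuge's axes. The rotor's origin comes here when it is home. Bowl rim 73 mm above it. The spindle's brake holds it (2 N m) in an unknown turn: its master spline points to the machine's front (-x), give or take up to 35 degrees.
- spindle_tip (a point): Tip of the spindle, 36 mm above the seat. From the seat up: 26 mm core with four splines at 90 degrees, 22 mm high, 42 mm over the tips, the master 11 mm wide, the others 4.8; then 8 mm bare core and a 6 mm taper that centre the rotor. Not lined up, it stands on the spline tops, 22 mm high; it drops in within 4 degrees of the right turn. Press 5 to 10 N; over 90 N there is forcing.
- tube_rack: Yellow wire tube rack, 78 x 190 x 68 mm with tubes up to 106 mm, loose. Origin under its centre. Leave alone.
- reagent_bottle: White bottle, 74 mm diameter, 170 mm high, loose. Origin under its centre. Leave alone.
- rotor_lid: Aluminium rotor lid with black knob, 128 mm diameter, 38 mm high, loose, lying on the bench. Origin under its centre. Leave alone.

How it is judged:
By the outcome, as a careful person would: the job done as asked, in the order asked, and still so for the second after the job is handed in, with the robot touching nothing.
It also fails if it takes over 61 s, if anything falls off the work surface, if the arm or the gripper's body presses on something with over 40 N, if the wrist force passes 120 N, or if a joint passes its speed limit or range.

## Robot

A 7-joint arm with a two-finger parallel gripper is mounted at the origin on the work surface. World frame = base frame: x ahead of the robot, y to its left, z up, the work surface at z = 0. Lengths are in m, angles in rad, forces in N, time in s.
With the tool pointing down it reaches from about 0.425 to 0.875 m from the base axis. Payload 4.7 kg.
Tool frame: the origin (TCP) lies on the mounting face of the last link; the fingertips stand 182 mm ahead of it and the grasp point (between the pads) lies manip.grip_depth ahead of it (manip.grip_depth is the distance from the TCP to the grasp point, in m); z points along the fingers, y is the line along which they close (so a half turn about z gives the same grasp; the last joint's range is limited). The gripper opens to 87 mm and grips with 3 to 60 N. Pads are 19 mm wide; open, the fingers measure 117 mm over their backs; the gripper's body (75 mm by 190 mm) begins 51 mm behind the grasp point.
Start: joints at [1.153, 0.321, -0.07, 1.45, 0.023, 1.371, -0.057], TCP at [0.272, -0.59, 0.405] pointing down, gripper open.
Joint ranges: [-2.86, 2.86], [-0.3, 2.09], [-1.38, 1.24], [0.06, 2.45], [-1.56, 4.7], [0.09, 2.05], [-2.69, 2.69]. Speed limits (rad/s): [2.57, 2.57, 3.14, 3.14, 3.14, 3.14, 3.14].

## Interface

Orientations are given as a rotation vector (axis times angle).
In Python, from plant import manip, cams gives the robot as it stands. The module is installed in compiled form; this text tells all that it offers.
- The arm moves only by the tool drive_tool, never from a script. Its arguments are lists of equal length, an entry for each row: "dr": the turn, a rotation vector about the tool's x, y, z as a fraction of full scale, a list of three; "linear": the shift along the tool's x, y, z as a fraction of full scale, a list of three; "fingers": the closure, from -1 (fully open) to 1 (shut). In form: {"dr": [[wx, wy, wz], ...], "linear": [[tx, ty, tz], ...], "fingers": [fingers, ...]}. A call has 1 to 20 rows; each row shifts and turns the commanded pose from where the row before left it, along the tool's axes as they then stand; what a row does not reach is not made up. Full scale, the value 1, is 5 cm for a shift and 0.1 rad for a turn. A row lasts 1/10 s, in which the tool goes at most 50 mm and 8.59 degrees, less where a joint would pass 70% of its speed; a pose out of reach is approached as far as the arm can. A call with a number of a shift or a turn outside -1 to 1 is refused whole. A call with a gripper value outside its range is refused whole. The fingers move at their own pace and stop on an object; "force" is the grip in N (left out, the last holds). Time passes only in rows, so rows that do not move let the fingers close. It gives the time, the measured TCP pose, the force, the opening and the grip force at its end, in the units of the state.
- manip.observe(): the state, without advancing time (a new reading comes with each control period).
- cams.get_image(name): name is "side" or "top" or "wrist"; returns a dict with "color" (400x640x3 uint8, red, green, blue), "camera_matrix" (3x3 intrinsics, pixels), "position" and "rotation" of the camera in the world; the wrist camera has in their place "mount" (4x4, takes a point from camera to tool coordinates, whose origin is the TCP and whose axes are the flange's). Camera axes: x right, y up, looking along -z (the intrinsics and any distortion apply to the point x, -y, -z); pixel columns grow to the right and rows downward; lengths in m; the calibration is good to about 2 mm. A picture is of the moment at which its call begins: read the wrist's pose just before it. There is no depth.
- manip.job_done(): hands the job in; it is judged then, once.
The state is a dict: "clock": time; "joints": joint angles; "qvel": joint speeds; "effort": joint torques, N m; "tcp_pos": TCP position; "ee_rot": TCP orientation; "ft_force": force on the tool from outside, world axes, zero at the start; "torque": the same for the moment, N m; "finger_gap": opening from 0.0 (shut) to 1.0 (fully open); "grip_force": force on a finger pad.
Only numpy, scipy, OpenCV 4.12 (cv2) and the standard library are available. Lean on these libraries where they do the work, as an engineer would, in place of code of your own. Each camera call takes 0.05 s, during which the arm holds its last target. There are 200 camera calls.

## Working session

There is one attempt and no reset: what is moved stays moved. The work goes in short steps, Python scripts to look and compute and a tool call to move; the robot and the scene stay as the last step left them, time stands still between calls to the robot, and variables do not carry over. Pictures are saved under pics/ and viewed, at most 10 in all, crops included, and the job is handed in when it is done.

Besides the shell and the picture viewer there is one more tool, called by a JSON object that holds its "api" and its "payload". drive_tool: Moves the arm, as the interface text tells. Shift numbers are shares of 5 cm and turn numbers shares of 0.1 rad, none past 1 either way. Its arguments: {"type":"object","properties":{"dr":{"type":"array","items":{"type":"array","items":{"type":"number","minimum":-1,"maximum":1}}},"linear":{"type":"array","items":{"type":"array","items":{"type":"number","minimum":-1,"maximum":1}}},"fingers":{"type":"array","items":{"type":"number"}},"force":{"type":"number"}},"required":["dr","linear","fingers"]}

```bash
mkdir -p pics; cat > h.py <<'E'
from plant import manip, cams
import numpy as np, cv2, pickle
from scipy.spatial.transform import Rotation as R
def snap(n,fn):
    s=manip.observe(); d=cams.get_image(n); cv2.imwrite('pics/'+fn+'.png',d['color'][...,::-1])
    if 'mount' in d:
        T=np.eye(4);T[:3,:3]=R.from_rotvec(s['ee_rot']).as_matrix();T[:3,3]=s['tcp_pos'];M=T@np.array(d['mount'])
        d['position']=M[:3,3];d['rotation']=M[:3,:3]
    pickle.dump(d,open('pics/'+fn+'.pkl','wb'));return d
def pt(d,u,v,z):
    K=np.array(d['camera_matrix']);r=np.linalg.solve(K,[u,v,1.]);r=np.array(d['rotation'])@[r[0],-r[1],-r[2]]
    p=np.array(d['position']);return p+r*(z-p[2])/r[2]
def proj(d,P):
    c=np.array(d['rotation']).T@(np.array(P)-d['position']);q=np.array(d['camera_matrix'])@[c[0],-c[1],-c[2]];return q[:2]/q[2]
E
python3 - <<'E'
from h import *
print(manip.observe(),manip.grip_depth)
for n in('top','side','wrist'):
    d=snap(n,n+'0');print(n,d.keys(),d['camera_matrix'],d['position'],d['rotation'])
    if n=='wrist':print(d['mount'])
E
```

```text
{'clock': 0.0, 'joints': array([ 1.15308105,  0.32181777, -0.07006772,  1.45167975,  0.02261058,
        1.37078856, -0.0569165 ]), 'qvel': array([-0.00025973,  0.0003024 ,  0.0015791 ,  0.00096657, -0.00018467,
        0.00109163, -0.0014881 ]), 'effort': array([-8.66016489e-04, -4.91292465e+01, -4.04656129e-01, -3.12525666e+01,
       -6.40279963e-02,  4.37662541e-02,  1.93483384e-04]), 'tcp_pos': array([ 0.27191194, -0.59016555,  0.40366206]), 'ee_rot': array([-3.06685996e+00, -6.72643354e-01,  8.15131216e-04]), 'ft_force': array([-0.86533422,  0.01763042,  1.02444007]), 'torque': array([ 0.02653289, -0.02286729,  0.03965464]), 'grip_force': 0.0, 'finger_gap': 1.0004453253086611} 0.1635
top dict_keys(['color', 'camera_matrix', 'position', 'rotation']) [[520.71931683   0.         323.45131498]
 [  0.         520.71931683 195.07725985]
 [  0.           0.           1.        ]] [0.36686187 0.0775865  1.22217246] [ 0.15946177 -0.17218345 -1.68240493]
side dict_keys(['color', 'camera_matrix', 'position', 'rotation']) [[362.94890445   0.         328.01478488]
 [  0.         362.94890445 204.26328138]
 [  0.           0.           1.        ]] [0.53447281 0.7055618  0.64785932] [ 0.03804303 -1.32026024 -2.76149751]
wrist dict_keys(['color', 'camera_matrix', 'mount', 'position', 'rotation']) [[360.77676597   0.         317.02587671]
 [  0.         360.77676597 197.79320942]
 [  0.           0.           1.        ]] [ 0.34638493 -0.55673081  0.38375917] [[ 0.41894334  0.86620897  0.27233894]
 [-0.90800928  0.40043821  0.12316001]
 [-0.00237261 -0.29888335  0.9542867 ]]
[[ 4.57063589e-04  9.54317079e-01  2.98795420e-01  8.16336668e-02]
 [ 9.99999663e-01 -6.40132319e-04  5.14819705e-04  8.09000620e-04]
 [ 6.82569842e-04  2.98795084e-01 -9.54317050e-01  2.00042365e-02]
 [ 0.00000000e+00  0.00000000e+00  0.00000000e+00  1.00000000e+00]]
```

View pics/top0.png

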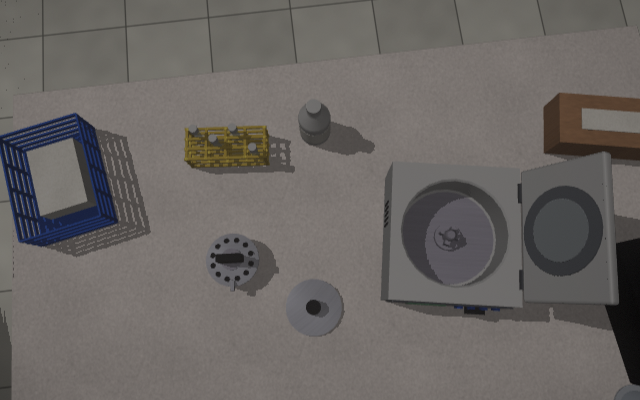

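View pics/side0.png

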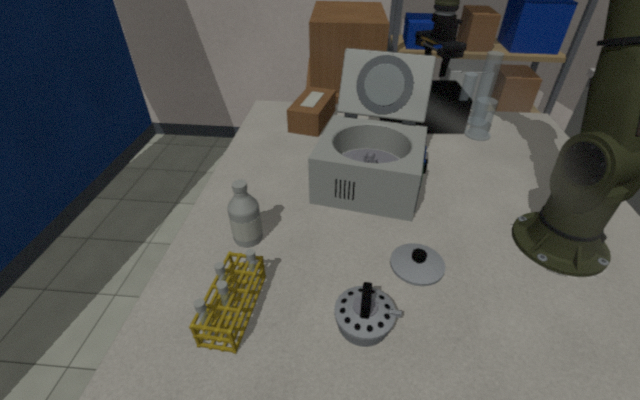

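The top view shows the rotor near (232,259), with its bar from (216,259) to (243,258) and the tab at about (234,286), facing −x. The spindle is near (450,238). The rotor lid is at (314,307), the rack at (227,146) and the bottle at (314,122).

```bash
sed -i "s/    pickle.dump/    else: d['rotation']=R.from_rotvec(d['rotation']).as_matrix()\n    pickle.dump/" h.py
python3 - <<'E'
from h import *
d=snap('top','top1');im=d['color'][...,::-1]
a=cv2.resize(im[222:298,192:272],None,fx=5,fy=5,interpolation=cv2.INTER_CUBIC)
b=cv2.resize(im[200:276,410:490],None,fx=5,fy=5,interpolation=cv2.INTER_CUBIC)
cv2.imwrite('pics/c1.png',np.clip(np.hstack([a,b])*1.6,0,255))
for n,u,v,z in[('bar',230,258.5,.097),('barL',216,259,.097),('barR',243,258,.097),('tab',234,286,.03),('spin',450,236,.113),('cFL',390,163,.15),('cFR',521,168,.15),('cBL',386,299,.15),('cBR',523,305,.15),('lid',314,307,.038)]:print(n,pt(d,u,v,z).round(3))
E
```

```text
bar [0.488 0.271 0.097]
barL [0.491 0.301 0.097]
barR [0.486 0.243 0.097]
tab [0.433 0.278 0.03 ]
spin [ 0.479 -0.203  0.113]
cFL [ 0.644 -0.093  0.15 ]
cFR [ 0.601 -0.368  0.15 ]
cBL [ 0.364 -0.045  0.15 ]
cBR [ 0.32  -0.316  0.15 ]
lid [0.365 0.104 0.038][ WARN:0@0.700] global loadsave.cpp:1063 imwrite_ Unsupported depth image for selected encoder is fallbacked to CV_8U.
```

View pics/c1.png

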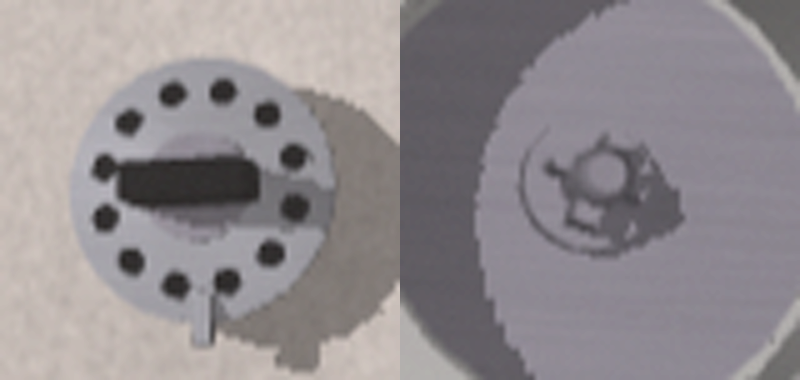

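{"api": "drive_tool", "payload": {"dr": [[0,0,0],[0,0,0],[0,0,-1],[0,0,-1],[0,0,-1],[0,0,-1],[0,0,-1],[0,0,-1],[0,0,-1],[0,0,-1],[0,0,-1],[0,0,-1],[0,0,-0.5]], "linear": [[0,0,-0.8],[0,0,-0.8],[0,0,-0.8],[0,0,-0.8],[0,0,-0.8],[0,0,0],[0,0,0],[0,0,0],[0,0,0],[0,0,0],[0,0,0],[0,0,0],[0,0,0]], "fingers": [-1,-1,-1,-1,-1,-1,-1,-1,-1,-1,-1,-1,-1]}}

```text
clock: 1.5
tcp_pos: [0.272, -0.5904, 0.6044]
ee_rot: [-2.314, -2.124, -0.0]
ft_force: [0.4, 0.1, -0.2]
finger_gap: 0.996
grip_force: 0.0
```

{"api": "drive_tool", "payload": {"dr": [[0,0,0],[0,0,0],[0,0,0],[0,0,0],[0,0,0],[0,0,0],[0,0,0],[0,0,0],[0,0,0],[0,0,0],[0,0,0],[0,0,0],[0,0,0],[0,0,0]], "linear": [[0.76,0.275,0],[0.76,0.275,0],[0.76,0.275,0],[0.76,0.275,0],[0.76,0.275,0],[0.76,0.275,0],[0.76,0.275,0],[0.76,0.275,0],[0.76,0.275,0],[0.76,0.275,0],[0.76,0.275,0],[0.76,0.275,0],[0,0,0],[0,0,0]], "fingers": [-1,-1,-1,-1,-1,-1,-1,-1,-1,-1,-1,-1,-1,-1]}}

```text
clock: 2.9
tcp_pos: [0.477, -0.1499, 0.6047]
ee_rot: [2.315, 2.123, -0.001]
ft_force: [0.4, -0.4, -0.2]
finger_gap: 0.998
grip_force: 0.0
```

```bash
python3 - <<'E'
from h import *
d=snap('wrist','w1');s=manip.observe();print(s['tcp_pos'],s['joints'])
u=proj(d,[.479,-.203,.1]);print(u);u0,v0=int(u[0])-60,int(u[1])-50
print(u0,v0)
cv2.imwrite('pics/w1c.png',np.clip(cv2.resize(d['color'][v0:v0+100,u0:u0+120,::-1],None,fx=6,fy=6,interpolation=cv2.INTER_CUBIC)*1.4,0,255).astype(np.uint8))
E
```

```text
[ 0.47666535 -0.15142059  0.60458154] [ 8.16545810e-01  2.59592465e-04 -5.57827392e-01  1.42629613e+00
  1.06294097e-03  1.71545062e+00  1.69345130e-01]
[322.13870426 185.63751272]
262 135
```

View pics/w1c.png

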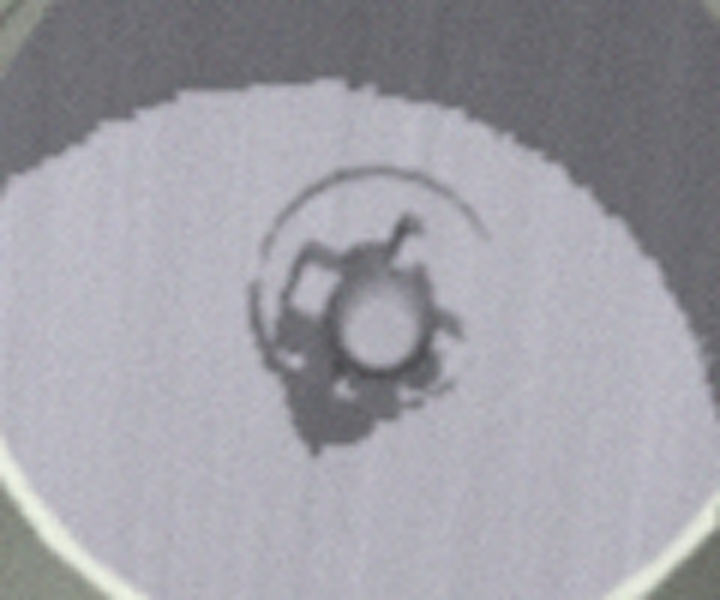

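The crop shows the spindle tip at (385,322). The wide master spline points up-left, with its top face around (313,286). The narrow splines end near (410,218) and (460,328).

```bash
python3 - <<'E'
from h import *
d=pickle.load(open('pics/w1.pkl','rb'))
f=lambda x,y,z:pt(d,262+x/6,135+y/6,z)
c=f(385,322,.112);print('axis',c)
for n,x,y in[('master',313,286),('masterend',298,277),('up',410,220),('right',460,325)]:
    p=f(x,y,.099);w=p-c;print(n,w[:2].round(4),np.degrees(np.arctan2(w[1],w[0])))
# seat ring: fit circle to shoulder edge, z .077
P=np.array([f(x,y,.077)[:2] for x,y in[(262,250),(300,195),(378,168),(450,195),(488,237),(252,290),(272,365)]])
A=np.c_[2*P,np.ones(len(P))];s=np.linalg.lstsq(A,(P**2).sum(1),rcond=None)[0];print(s[:2],np.sqrt(s[2]+s[0]**2+s[1]**2))
t=pickle.load(open('pics/top1.pkl','rb'))
g=lambda x,y,z:pt(t,410+(x-400)/5,200+y/5,z)
c=g(604,172,.112);print('top axis',c)
for n,x,y in[('master',583,215),('left',551,172),('up',605,138)]:
    w=g(x,y,.099)-c;print(n,w[:2].round(4),np.degrees(np.arctan2(w[1],w[0])))
E
```

```text
axis [ 0.48423272 -0.20441378  0.112     ]
master [-0.016   0.0064] 158.2428728438979
masterend [-0.0192  0.0088] 155.36903919910577
up [0.0077 0.0201] 69.13459536004804
right [ 0.0174 -0.006 ] -18.908976821113583
[ 0.48274714 -0.2073974 ] 0.030583625763770397
top axis [ 0.48202955 -0.20600046  0.112     ]
master [-0.016   0.0088] 151.1969678962312
left [0.0041 0.0195] 78.21870998583258
up [ 0.016  -0.0062] -21.35300773240565
```

{"api": "drive_tool", "payload": {"dr": [[0,0,0],[0,0,0],[0,0,0],[0,0,0],[0,0,0],[0,0,0],[0,0,0],[0,0,0],[0,0,0],[0,0,0],[0,0,0],[0,0,0],[0,0,0],[0,0,0]], "linear": [[0.76,-0.04,0],[0.76,-0.04,0],[0.76,-0.04,0],[0.76,-0.04,0],[0.76,-0.04,0],[0.76,-0.04,0.4],[0.76,-0.04,0.4],[0.76,-0.04,0.4],[0.76,-0.04,0.4],[0.76,-0.04,0.4],[0.76,-0.04,0.4],[0,0,0.8],[0,0,0.8],[0,0,0]], "fingers": [-1,-1,-1,-1,-1,-1,-1,-1,-1,-1,-1,-1,-1,-1]}}

```text
clock: 4.35
tcp_pos: [0.4918, 0.2643, 0.3991]
ee_rot: [-2.319, -2.116, 0.016]
ft_force: [-0.2, -1.2, -0.1]
finger_gap: 1.002
grip_force: 0.0
```

```bash
python3 - <<'E'
from h import *
d=snap('wrist','w2');s=manip.observe();print(s['tcp_pos'],s['joints'],proj(d,[.488,.271,.097]))
cv2.imwrite('pics/w2b.png',np.clip(d['color'][...,::-1]*1.4,0,255).astype(np.uint8))
E
```

```text
[0.49261003 0.26511336 0.40253589] [ 0.30378236  0.24711929 -0.97368165  1.65451093  0.20765561  1.3563539
 -0.79317592] [315.35330015 180.21797998]
```

View pics/w2b.png

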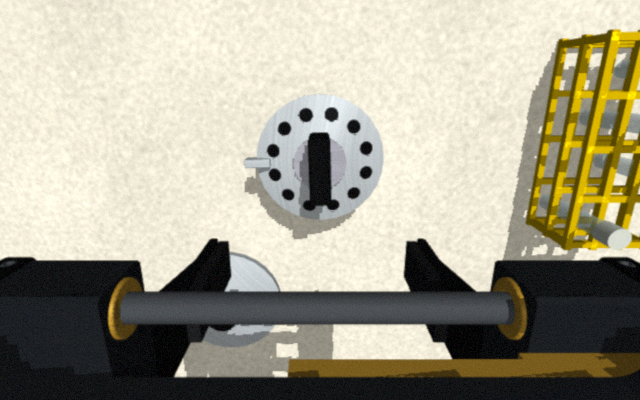

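The wrist view has the bar centred on column 319, rows 133–205, and almost parallel to tool x. The tab is at (257,162) and the disc runs over columns 258–384 and rows 94–220.

```bash
python3 - <<'E'
from h import *
d=pickle.load(open('pics/w2.pkl','rb'));s=manip.observe()
T=R.from_rotvec(s['ee_rot']).as_matrix();print('toolx yaw',np.degrees(np.arctan2(T[1,0],T[0,0])),T[:,2],s['tcp_pos'])
a=pt(d,319.5,205,.097);b=pt(d,319.,133,.065);print(a,b,'bar yaw',np.degrees(np.arctan2(*(b-a)[[1,0]])))
c=pt(d,321,157,.045);t=pt(d,257,162,.03);print('disc',c,'tab',t,'yaw',np.degrees(np.arctan2(*(c-t)[[1,0]])))
u=(b-a)/np.linalg.norm((b-a)[:2]);g=a+u*.028;print('grip',g)
for p in(g,c):print('delta tool',T.T@(np.array([p[0],p[1],0])-[s['tcp_pos'][0],s['tcp_pos'][1],0]))
E
```

```text
toolx yaw 84.74290345955157 [-0.00488182 -0.0026753  -0.99998451] [0.49261003 0.26511336 0.40253589]
[0.48945701 0.24966666 0.097     ] [0.49380168 0.30422204 0.065     ] bar yaw 85.44670681273105
disc [0.493361   0.27920524 0.045     ] tab [0.42991165 0.27687895 0.03      ] yaw 2.099734788738133
grip [0.49167983 0.27757829 0.08062816]
delta tool [ 1.23272079e-02 -2.06853856e-03 -2.88063762e-05]
delta tool [ 1.41013465e-02 -5.43552857e-04 -4.13661386e-05]
```

{"api": "drive_tool", "payload": {"dr": [[0,0,0],[0,0,0],[0,0,0],[0,0,0],[0,0,0],[0,0,0],[0,0,0],[0,0,0]], "linear": [[0.25,-0.03,0.4],[0,0,0.6],[0,0,0.6],[0,0,0.6],[0,0,0.5],[0,0,0.3],[0,0,0.1],[0,0,0]], "fingers": [-1,-1,-1,-1,-1,-1,-1,-1]}}

```text
clock: 5.2
tcp_pos: [0.4926, 0.2799, 0.2507]
ee_rot: [2.319, 2.119, 0.002]
ft_force: [-0.7, 0.7, 0.6]
finger_gap: 0.999
grip_force: 0.0
```

{"api": "drive_tool", "payload": {"dr": [[0,0,0],[0,0,0],[0,0,0],[0,0,0],[0,0,0],[0,0,0],[0,0,0],[0,0,0],[0,0,0],[0,0,0],[0,0,0],[0,0,0]], "linear": [[-0.02,0,0.1],[0,0,0],[0,0,0],[0,0,0],[0,0,0],[0,0,0],[0,0,0],[0,0,0],[0,0,0],[0,0,0],[0,0,0],[0,0,0]], "fingers": [-1,1,1,1,1,1,1,1,1,1,1,1], "force": 45}}

```text
clock: 6.4
tcp_pos: [0.4918, 0.279, 0.2447]
ee_rot: [2.318, 2.12, 0.0]
ft_force: [1.2, 0.3, -0.2]
finger_gap: 0.205
grip_force: 44.8
```

{"api": "drive_tool", "payload": {"dr": [[0,0,0],[0,0,0],[0,0,0],[0,0,0],[0,0,0],[0,0,0],[0,0,0],[0,0,0]], "linear": [[0,0,-0.2],[0,0,-0.4],[0,0,-0.6],[0,0,-0.8],[0,0,-0.8],[0,0,-0.8],[0,0,-0.4],[0,0,0]], "fingers": [1,1,1,1,1,1,1,1]}}

```text
clock: 7.2
tcp_pos: [0.4916, 0.28, 0.4478]
ee_rot: [2.316, 2.12, 0.007]
ft_force: [0.2, 0.4, -5.0]
finger_gap: 0.203
grip_force: 44.8
```

{"api": "drive_tool", "payload": {"dr": [[0,0,0],[0,0,0],[0,0,0],[0,0,0],[0,0,0],[0,0,0],[0,0,0],[0,0,0],[0,0,0],[0,0,0],[0,0,0],[0,0,0],[0,0,0],[0,0,0],[0,0,0],[0,0,0]], "linear": [[-0.3,0.03,0],[-0.5,0.04,0],[-0.7,0.05,0],[-0.8,0.06,0],[-0.8,0.06,0],[-0.8,0.06,0],[-0.8,0.06,0],[-0.8,0.06,0],[-0.8,0.06,0],[-0.8,0.06,0],[-0.8,0.06,0],[-0.7,0.05,0],[-0.5,0.04,0],[-0.37,0,0],[0,0,0],[0,0,0]], "fingers": [1,1,1,1,1,1,1,1,1,1,1,1,1,1,1,1]}}

```text
clock: 8.8
tcp_pos: [0.4838, -0.1948, 0.4436]
ee_rot: [-2.315, -2.119, -0.0]
ft_force: [0.5, 0.6, -5.4]
finger_gap: 0.206
grip_force: 44.8
```

{"api": "drive_tool", "payload": {"dr": [[0,0,0.6],[0,0,0.8],[0,0,0.8],[0,0,0.6],[0,0,0.4],[0,0,0],[0,0,0],[0,0,0]], "linear": [[0,0,0],[0,0,0],[0,0,0],[0,0,0],[0,0,0],[0,0,0],[0,0,0],[0,0,0]], "fingers": [1,1,1,1,1,1,1,1]}}

```text
clock: 9.6
tcp_pos: [0.484, -0.1948, 0.4447]
ee_rot: [-2.624, -1.727, 0.0]
ft_force: [-0.1, -1.1, -4.7]
finger_gap: 0.202
grip_force: 44.8
```

```bash
python3 - <<'E'
from h import *
s=manip.observe();T=R.from_rotvec(s['ee_rot']).as_matrix();print('toolx yaw',np.degrees(np.arctan2(T[1,0],T[0,0])),T[:,2],s['tcp_pos'],s['ft_force'],s['joints'],s['finger_gap'],s['grip_force'])
print('delta tool',T.T@(np.array([.483,-.2055,s['tcp_pos'][2]])-s['tcp_pos']))
d=snap('wrist','w3');w=d['color'][:,:,::-1]
t=snap('side','s3')['color'][...,::-1];t=cv2.resize(t[60:260,280:460],None,fx=2,fy=2,interpolation=cv2.INTER_CUBIC)
cv2.imwrite('pics/w3b.png',np.clip(np.hstack([w[:,160:560],t])*1.3,0,255).astype(np.uint8))
E
```

```text
toolx yaw 66.68040490369559 [-1.54430479e-04  8.91950706e-05 -9.99999984e-01] [ 0.4840412  -0.19479951  0.44468213] [-0.103336   -1.12185998 -4.65385428] [ 0.89913116  0.0594513  -0.58737401  1.68771544  0.03335527  1.40463737
 -0.09995569] 0.20223689779744572 44.79568141512573
delta tool [-1.02385463e-02  3.27974944e-03 -7.93638536e-07]
```

View pics/w3b.png

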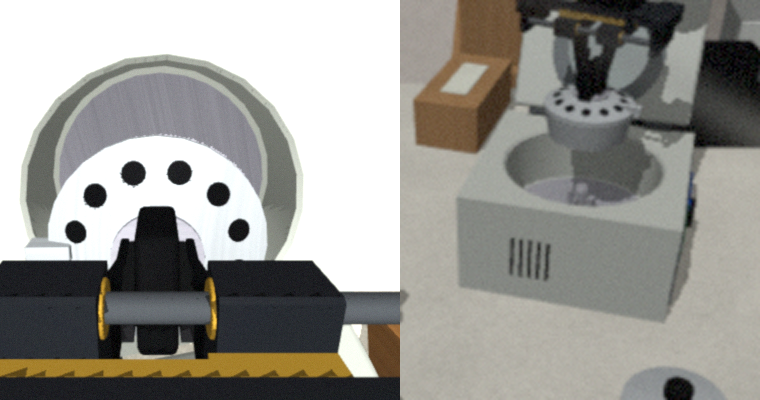

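{"api": "drive_tool", "payload": {"dr": [[0,0,0],[0,0,0],[0,0,0],[0,0,0],[0,0,0],[0,0,0],[0,0,0]], "linear": [[-0.085,0.03,0],[-0.085,0.03,0.2],[0,0,0.4],[0,0,0.4],[0,0,0.4],[0,0,0.2],[0,0,0]], "fingers": [1,1,1,1,1,1,1]}}

```text
clock: 10.4
tcp_pos: [0.4825, -0.2049, 0.3627]
ee_rot: [-2.624, -1.722, 0.003]
ft_force: [-0.9, 0.2, -4.4]
finger_gap: 0.206
grip_force: 44.8
```

{"api": "drive_tool", "payload": {"dr": [[0,0,0],[0,0,0],[0,0,0],[0,0,0],[0,0,0],[0,0,0]], "linear": [[0,0,0.04],[0,0,0.04],[0,0,0.04],[0,0,0.04],[0,0,0.04],[0,0,0]], "fingers": [1,1,1,1,1,1]}}

```text
clock: 11.0
tcp_pos: [0.4832, -0.2046, 0.3545]
ee_rot: [-2.626, -1.724, 0.001]
ft_force: [0.0, 0.7, -5.2]
finger_gap: 0.206
grip_force: 44.8
```

{"api": "drive_tool", "payload": {"dr": [[0,0,0],[0,0,0],[0,0,0],[0,0,0],[0,0,0]], "linear": [[0,0,0.04],[0,0,0.04],[0,0,0.03],[0,0,0],[0,0,0]], "fingers": [1,1,1,1,1]}}

```text
clock: 11.5
tcp_pos: [0.4833, -0.2046, 0.3492]
ee_rot: [2.626, 1.724, -0.0]
ft_force: [-0.4, 0.7, -4.6]
finger_gap: 0.201
grip_force: 44.8
```

{"api": "drive_tool", "payload": {"dr": [[0,0,0],[0,0,0],[0,0,0],[0,0,0],[0,0,0]], "linear": [[0,0,0.04],[0,0,0.03],[0,0,0.03],[0,0,0],[0,0,0]], "fingers": [1,1,1,1,1]}}

```text
clock: 12.0
tcp_pos: [0.4833, -0.2046, 0.3442]
ee_rot: [-2.626, -1.724, 0.0]
ft_force: [-0.4, 0.5, -4.5]
finger_gap: 0.2
grip_force: 44.8
```

{"api": "drive_tool", "payload": {"dr": [[0,0,0],[0,0,0],[0,0,0],[0,0,0]], "linear": [[0,0,0.02],[0,0,0.02],[0,0,0],[0,0,0]], "fingers": [1,1,1,1]}}

```text
clock: 12.4
tcp_pos: [0.4834, -0.2044, 0.3422]
ee_rot: [-2.626, -1.724, -0.0]
ft_force: [-0.2, 0.1, -3.7]
finger_gap: 0.205
grip_force: 44.8
```

{"api": "drive_tool", "payload": {"dr": [[0,0,0],[0,0,0],[0,0,0],[0,0,0]], "linear": [[0,0,0.02],[0,0,0.02],[0,0,0],[0,0,0]], "fingers": [1,1,1,1]}}

```text
clock: 12.8
tcp_pos: [0.4834, -0.2044, 0.3401]
ee_rot: [-2.626, -1.724, -0.0]
ft_force: [0.3, 0.9, -5.2]
finger_gap: 0.204
grip_force: 44.8
```

{"api": "drive_tool", "payload": {"dr": [[0,0,0],[0,0,0],[0,0,0],[0,0,0],[0,0,0]], "linear": [[0,0,0.02],[0,0,0.02],[0,0,0.02],[0,0,0],[0,0,0]], "fingers": [1,1,1,1,1]}}

```text
clock: 13.3
tcp_pos: [0.4834, -0.2045, 0.3372]
ee_rot: [-2.626, -1.724, -0.0]
ft_force: [0.8, 2.0, -3.2]
finger_gap: 0.2
grip_force: 44.8
```

```bash
python3 - <<'E'
from h import *
s=manip.observe();print(s['torque'],s['ft_force'])
E
```

```text
[ 0.73002411 -0.16445917 -0.10404391] [ 0.79114662  2.03603379 -3.16970861]
```

It has dropped about 6 mm past the spline tops with almost no force, so the splines are engaged. I'll keep lowering gently.

{"api": "drive_tool", "payload": {"dr": [[0,0,0],[0,0,0],[0,0,0],[0,0,0],[0,0,0],[0,0,0],[0,0,0]], "linear": [[0,0,0.02],[0,0,0.02],[0,0,0.02],[0,0,0.02],[0,0,0.02],[0,0,0],[0,0,0]], "fingers": [1,1,1,1,1,1,1]}}

```text
clock: 14.0
tcp_pos: [0.4834, -0.2045, 0.3322]
ee_rot: [-2.626, -1.724, -0.0]
ft_force: [1.0, 4.0, -1.7]
finger_gap: 0.202
grip_force: 44.8
```

```bash
python3 - <<'E'
from h import *
s=manip.observe();print(s['torque'],s['ft_force'])
E
```

```text
[ 0.94906102 -0.19588626 -0.17536699] [ 0.96672969  4.02941603 -1.69095555]
```

{"api": "drive_tool", "payload": {"dr": [[0,0,0],[0,0,0],[0,0,0],[0,0,0],[0,0,0],[0,0,0],[0,0,0]], "linear": [[0.012,0,0],[0,0,0.02],[0,0,0.02],[0,0,0.02],[0,0,0.02],[0,0,0],[0,0,0]], "fingers": [1,1,1,1,1,1,1]}}

```text
clock: 14.7
tcp_pos: [0.4835, -0.2042, 0.3281]
ee_rot: [2.626, 1.724, -0.0]
ft_force: [0.3, 2.6, -0.1]
finger_gap: 0.204
grip_force: 44.8
```

```bash
python3 - <<'E'
from h import *
s=manip.observe();print(s['torque'],s['ft_force'])
E
```

```text
[ 0.61053721 -0.0096226  -0.1752322 ] [ 0.29958776  2.61246115 -0.11371745]
```

{"api": "drive_tool", "payload": {"dr": [[0,0,0],[0,0,0],[0,0,0],[0,0,0],[0,0,0],[0,0,0],[0,0,0]], "linear": [[0.012,0,0],[0,0,0.02],[0,0,0.02],[0,0,0.02],[0,0,0.02],[0,0,0],[0,0,0]], "fingers": [1,1,1,1,1,1,1]}}

```text
clock: 15.4
tcp_pos: [0.4837, -0.2038, 0.3241]
ee_rot: [2.626, 1.723, -0.001]
ft_force: [-1.4, -0.5, 0.7]
finger_gap: 0.207
grip_force: 44.8
```

```bash
python3 - <<'E'
from h import *
s=manip.observe();print(s['torque'],s['ft_force'])
E
```

```text
[-0.02627899  0.31104616 -0.22614099] [-1.42929428 -0.48922088  0.69390994]
```

{"api": "drive_tool", "payload": {"dr": [[0,0,0],[0,0,0],[0,0,0],[0,0,0],[0,0,0]], "linear": [[0,0,0.014],[0,0,0.014],[0,0,0.014],[0,0,0],[0,0,0]], "fingers": [1,1,1,1,1]}}

```text
clock: 15.9
tcp_pos: [0.4837, -0.2037, 0.3221]
ee_rot: [2.626, 1.724, -0.0]
ft_force: [-1.4, -0.7, 1.1]
finger_gap: 0.201
grip_force: 44.9
```

{"api": "drive_tool", "payload": {"dr": [[0,0,0],[0,0,0],[0,0,0],[0,0,0]], "linear": [[0,0,0.01],[0,0,0.01],[0,0,0],[0,0,0]], "fingers": [1,1,1,1]}}

```text
clock: 16.3
tcp_pos: [0.4837, -0.2038, 0.3217]
ee_rot: [2.626, 1.723, -0.001]
ft_force: [-3.6, -0.6, 5.1]
finger_gap: 0.203
grip_force: 44.9
```

{"api": "drive_tool", "payload": {"dr": [[0,0,0],[0,0,0],[0,0,0],[0,0,0],[0,0,0],[0,0,0],[0,0,0],[0,0,0]], "linear": [[0,0,0],[0,0,0],[0,0,0],[0,0,0],[0,0,0],[0,0,0],[0,0,0],[0,0,0]], "fingers": [-0.3,-0.3,-0.3,-0.3,-0.3,-0.3,-0.3,-0.3]}}

```text
clock: 17.1
tcp_pos: [0.4838, -0.2035, 0.3212]
ee_rot: [2.626, 1.724, -0.0]
ft_force: [-0.5, 1.2, -0.2]
finger_gap: 0.647
grip_force: 0.0
```

{"api": "drive_tool", "payload": {"dr": [[0,0,0],[0,0,0],[0,0,0],[0,0,0],[0,0,0],[0,0,0],[0,0,0],[0,0,0]], "linear": [[0,0,-0.1],[0,0,-0.3],[0,0,-0.6],[0,0,-0.8],[0,0,-0.8],[0,0,-0.6],[0,0,0],[0,0,0]], "fingers": [-0.3,-0.3,-0.3,-0.3,-0.3,-0.3,-0.3,-0.3]}}

```text
clock: 17.9
tcp_pos: [0.4838, -0.2033, 0.4826]
ee_rot: [2.624, 1.723, 0.001]
ft_force: [-0.1, -0.2, -0.7]
finger_gap: 0.652
grip_force: 0.0
```

```bash
python3 - <<'E'
from h import *
d=snap('wrist','w4');w=d['color'][:,:,::-1]
t=snap('side','s4')['color'][...,::-1];t=cv2.resize(t[90:240,290:440],None,fx=2.667,fy=2.667,interpolation=cv2.INTER_CUBIC)[:400]
cv2.imwrite('pics/w4b.png',np.clip(np.hstack([w[:,120:520],t])*1.3,0,255).astype(np.uint8))
E
```

```text
(no output)
```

View pics/w4b.png

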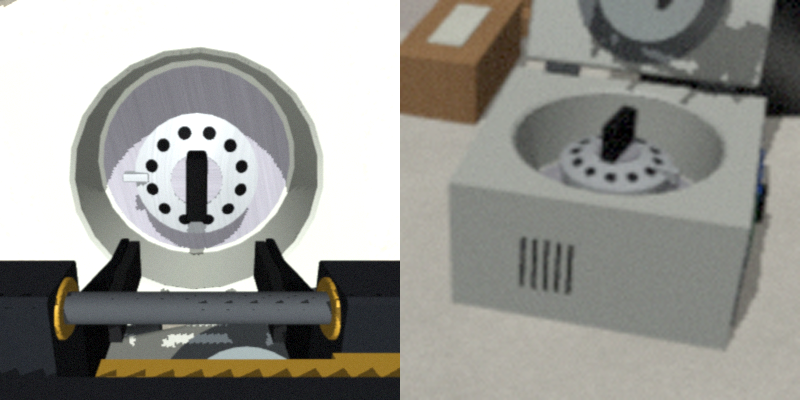

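The rotor sits level and low in the bowl, around (197,172) in the wrist view, with the tab at (137,177). The gripper is clear, so I'm handing in.

```bash
python3 -c "
from plant import manip
print(manip.job_done())"
```

```text
the job is handed in; nothing more can be done
None
```

The rotor is on the spindle with its master slot on the master spline, fully down on its seat (tool height matched the expected home height) and level in the last camera view; it took about 5 N at seating, was released with the gripper clear, and the job was handed in at about 18 s.

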